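Turn the nursery night light up to full with its thumbwheel

ROBOT

A 7-joint arm with a two-finger parallel gripper is mounted at the origin on the work surface. World frame = base frame: x ahead of the robot, y to its left, z up, the work surface at z = 0. Lengths are in m, angles in rad, forces in N, time in s.
With the tool pointing down it reaches from about 0.425 to 0.95 m from the base axis. Payload 4.7 kg.
Tool frame: the origin (TCP) lies on the centre line of the jaws, within the pads' length; the fingertips stand 8 mm ahead of it and the grasp point (between the pads) lies 11 mm behind it; z points along the fingers, y is the line along which they close (so a half turn about z gives the same grasp; the last joint's range is limited). The gripper opens to 85 mm and grips with 20 to 120 N. Pads are 22 mm wide; open, the fingers measure 114 mm over their backs; the gripper's body (76 mm by 85 mm) begins 54 mm behind the grasp point. The pads swing forward as they close: fully open they stand 13 mm farther back than shut.
Start: joints at [1.142, 0.469, -0.049, 1.532, 0.024, 1.141, -0.082], TCP at [0.263, -0.622, 0.239] pointing down, gripper open.
Joint ranges: [-2.59, 2.59], [-0.33, 1.99], [-1.39, 1.29], [0.1, 2.45], [-1.04, 4.18], [0.21, 1.99], [-2.66, 2.66]. Speed limits (rad/s): [2.57, 2.57, 3.14, 3.14, 3.14, 3.14, 3.14].

INTERFACE

Orientations are given as a rotation vector (axis times angle).
In Python, from plant import arm, camera, masks_of gives the robot as it stands. The module is installed in compiled form; this text tells all that it offers.
- The arm moves only by the tool step_arm, never from a script. Its argument "targets" is a list of rows, each a list of 4 numbers: the shift along the tool's x, y, z in m, then the turn about the tool's z in rad. In form: [[x, y, z, twist], ...]. A call has 1 to 20 rows; each row shifts and turns the commanded pose from where the row before left it, along the tool's axes as they then stand; what a row does not reach is not made up. A row lasts 1/10 s, in which the tool goes at most 50 mm and 8.59 degrees, less where a joint would pass 70% of its speed; a pose out of reach is approached as far as the arm can. A call with a gripper value outside its range is refused whole. "claw" is the opening, from -1 (shut) to 1 (fully open), so that 0 is half open, set as the call begins (left out, the last holds). The fingers move at their own pace and stop on an object; "squeeze" is the grip in N (left out, the last holds). Time passes only in rows, so rows that do not move let the fingers close. It gives the time, the measured TCP pose, the force, the opening and the grip force at its end, in the units of the state.
- arm.read_state(): the state, without advancing time (a new reading comes with each control period).
- camera(name): name is "scene" or "top" or "wrist"; returns a dict with "image" (384x512x3 uint8, blue, green, red), "K" (3x3 intrinsics, pixels), "distortion" ([k1, k2, p1, p2, k3] as OpenCV has them; the pictures are not rectified), "world_to_cam" (4x4, takes a point from world to camera coordinates); the wrist camera has in their place "hand_eye" (4x4, takes a point from camera to tool coordinates, whose origin is the TCP and whose axes are the flange's). Camera axes: x right, y down, z forward; pixel columns grow to the right and rows downward; lengths in m; the calibration is good to about 2 mm. A picture is of the moment at which its call begins: read the wrist's pose just before it. There is no depth.
- arm.close_job(): hands the job in; it is judged then, once.
Trained networks look in a picture, given as the dict that the camera call returned (one of the last four; its "shot" number tells which), for a name from the list of things; names that differ only in an ending like _2 or _b are one class to them, and where a whole thing is asked for, a point or a joint stands for the part that bears it (a point fixed in the world has none). Each returns a list of dicts, best first, with "confidence" (0 to 1); they miss things now and then, are a little off and sometimes report something else, mostly with a low value. They report only what shows in the picture. A call takes as long as a camera call. They do not tell look-alikes from the thing itself.
- masks_of(picture, query): "pixels" (384x512 bool, what is visible of it) and "box" ([left, top, width, height] in pixels, round what is visible of it).
The state is a dict: "time": time; "joints": joint angles; "qd": joint speeds; "effort": joint torques, N m; "eef_pos": TCP position; "tool_rot": TCP orientation; "wrist_force": force on the tool from outside, world axes, zero at the start; "torque": the same for the moment, N m; "opening": opening from 0.0 (shut) to 1.0 (fully open); "finger_force": force on a finger pad.
Only numpy, scipy, OpenCV 4.12 (cv2) and the standard library are available. Lean on these libraries where they do the work, as an engineer would, in place of code of your own. Each camera call takes 0.05 s, during which the arm holds its last target. There are 200 camera calls.

TASK

The night light (cream, with the round yellow dome) is too dim: with a closed fingertip, roll the orange ribbed thumbwheel on its top towards the dome, all the way to its stop, then let go. Do not turn the teal wheel of the similar green sound machine, and do not knock over or shove the ceramic rabbit.

Things in the scene. Friction and masses are not known exactly. Their poses are not given: they have to be found in the camera images.
- lamp_crown (a point): Top point of the night light's orange thumbwheel, 57 mm above the table; does not turn. x: level, from the wheel towards the dome, the way its top must roll; y: along the axle; z up. Wheel 44 mm in diameter, 18 wide; its top 7 mm stands out of a fixed cream housing, flat top 50 mm high, 180 (x) by 90 mm, centre 45 mm ahead along x. Sprung: gives 4 mm down, 1.5 N at touch, 6 N at bottom.
- lamp_wheel (a joint): Orange wheel's angle, rad: 0 dim stop, 1.3 bright stop; grows as its top rolls to the dome (22 mm per rad). Starts at 0 to 0.35, stays where left, drag about 0.6 N at the rim. Its wide white rib is at the slot's far-from-dome end at 0, on top at 0.65, at the dome end at 1.3. The yellow dome, 72 mm across, 90 mm high above the table, is centred 90 mm ahead of the wheel.
- sound_wheel (a joint): Angle, rad (0 to 1.3), of the teal wheel on the fixed sage-green sound machine, a housing and wheel of the same size with a flat grey speaker grille in place of the dome; the two devices may swap sides. It starts at 0.5 to 0.8 and must be left as it is.
- rabbit: White glazed ceramic rabbit figurine, loose, 54 mm wide and 93 mm high, standing between the two devices; origin at the centre of its underside, z up. A bystander to be left standing.
Mind the look-alikes: they are no part of the job. What is shaped like the part that bears lamp_crown but red is not meant.

How it is judged:
By the outcome, as a careful person would: the job done as asked, in the order asked, and still so for the second after the job is handed in, with the robot touching nothing.
It also fails if it takes over 32 s, if anything falls off the work surface, if the arm or the gripper's body presses on something with over 40 N, if the wrist force passes 120 N, or if a joint passes its speed limit or range.

## Working session

There is one attempt and no reset: what is moved stays moved. The work goes in short steps, Python scripts to look and compute and a tool call to move; the robot and the scene stay as the last step left them, time stands still between calls to the robot, and variables do not carry over. Pictures are saved under pics/ and viewed, at most 10 in all, crops included, and the job is handed in when it is done.

Besides the shell and the picture viewer there is one more tool, called after "Emit:" by a JSON object that holds its "fn" and its "kwargs", one argument or row to a line. step_arm: Moves the arm, as the interface text tells. Its arguments: {"type":"object","properties":{"targets":{"type":"array"},"claw":{"type":"number"},"squeeze":{"type":"number"}},"required":["targets"]}

```bash
mkdir -p pics
python3 - <<'E'
from plant import arm,camera,masks_of
import cv2,numpy as np
s=arm.read_state();print(s['time'],s['eef_pos'],s['tool_rot'],s['opening'])
ims=[]
for n in('scene','top'):
    c=camera(n);ims.append(c['image'])
    np.savez(n+'.npz',**{k:np.array(c[k]) for k in('image','K','distortion','world_to_cam')})
    for q in('lamp_crown','lamp_wheel','sound_wheel','rabbit'):
        for m in masks_of(c,q)[:3]:
            ys,xs=np.nonzero(m['pixels']);print(n,q,round(m['confidence'],2),m['box'],xs.mean().round(1),ys.mean().round(1))
cv2.imwrite('pics/scene.png',ims[0]);cv2.imwrite('pics/top.png',ims[1])
E
```

```text
0.0 [ 0.26252103 -0.62122879  0.23822991] [-3.07712405e+00 -6.23533959e-01  7.38250320e-04] 0.9972473620907183
scene lamp_crown 0.95 [160.2, 141.8, 75.9, 57.1] 198.5 168.6
scene lamp_crown 0.78 [127.3, 196.8, 84.0, 77.1] 170.5 233.0
scene lamp_wheel 0.59 [181.0, 206.3, 8.3, 8.5] 185.1 211.4
scene lamp_wheel 0.48 [161.1, 144.0, 73.8, 55.9] 198.4 168.6
scene lamp_wheel 0.47 [209.9, 150.7, 9.8, 6.3] 213.0 152.2
scene sound_wheel 0.58 [348.6, 161.1, 6.6, 9.2] 350.7 164.9
scene rabbit 0.69 [265.0, 158.7, 14.8, 33.7] 272.2 175.6
top lamp_crown 0.59 [306.4, 194.9, 75.4, 85.0] 343.2 236.6
top lamp_crown 0.56 [305.6, 97.6, 61.9, 80.6] 335.0 139.5
top sound_wheel 0.39 [178.8, 254.1, 10.3, 13.4] 183.0 258.2
top rabbit 0.64 [251.9, 224.2, 24.2, 24.2] 263.3 236.6
```

View pics/scene.png

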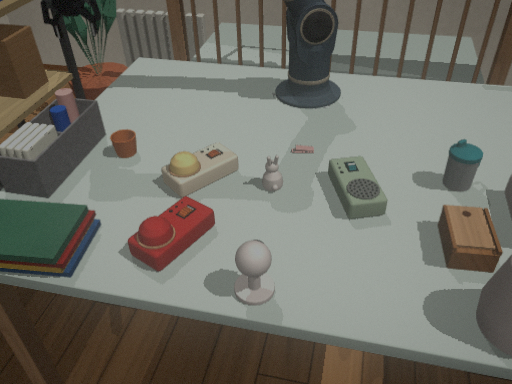

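View pics/top.png

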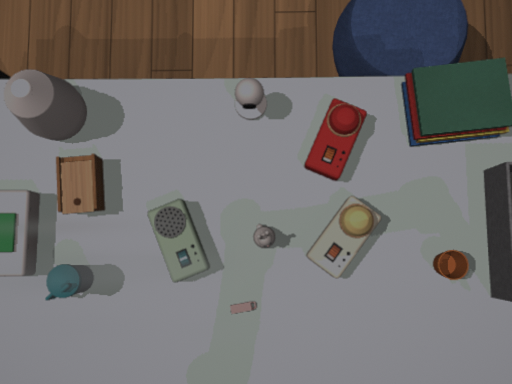

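The cream lamp with the yellow dome is at scene (198,168) and top (343,237). The red look-alike is at scene (170,233) and top (335,140), and the green sound machine at top (178,240). The cream one fits the description. Next I'll confirm it in a crop and measure.

```bash
cat > h.py <<'E'
import numpy as np,cv2
def ray(c,uv):
    p=cv2.undistortPoints(np.array([[uv]],float),c['K'],c['distortion'])[0,0]
    T=c['world_to_cam'];R=T[:3,:3];return -R.T@T[:3,3],R.T@np.array([*p,1])
def at(c,uv,z):
    o,d=ray(c,uv);return (o+d*(z-o[2])/d[2]).round(4)
def proj(c,P):
    T=c['world_to_cam'];r=cv2.Rodrigues(T[:3,:3])[0]
    return cv2.projectPoints(np.array(P,float).reshape(-1,3),r,T[:3,3],c['K'],c['distortion'])[0][:,0]
E
python3 - <<'E'
from h import *
out=[]
for n,(x,y,w,h) in {'top':(300,190,90,95),'scene':(155,135,90,65)}.items():
    c=np.load(n+'.npz');im=c['image'];hsv=cv2.cvtColor(im,cv2.COLOR_BGR2HSV).astype(int)
    H,S,V=[hsv[y:y+h,x:x+w,i] for i in range(3)]
    for nm,m in{'dome':(H>18)&(H<32)&(S>95)&(V>110),'wheel':(H<16)&(S>130)&(V>70)}.items():
        k,l,st,ce=cv2.connectedComponentsWithStats(m.astype(np.uint8))
        for i in range(1,k):
            if st[i,4]>5:
                uv=ce[i]+[x,y];print(n,nm,uv.round(1),st[i],at(c,uv,.055 if nm=='wheel' else .07))
    out.append(cv2.resize(im[y:y+h,x:x+w],(380,380*h//w),interpolation=cv2.INTER_CUBIC))
hh=max(o.shape[0] for o in out)
cv2.imwrite('pics/crop.png',np.hstack([cv2.copyMakeBorder(o,0,hh-o.shape[0],0,0,0) for o in out]))
c=np.load('top.npz');print(at(c,(183,258),.055),at(c,(263,237),.05),at(c,(335,140),.05))
print([at(c,p,.05) for p in((347,197),(380,207),(340,276),(307,253))])
E
```

```text
top dome [355.5 220. ] [ 43  17  27  27 331] [ 0.5465 -0.2215  0.07  ]
top wheel [333.9 250.8] [29 55 11 12 77] [ 0.477  -0.1736  0.055 ]
scene dome [174. 163.] [17 26  6  5 10] [ 0.5578 -0.2442  0.07  ]
scene dome [188.3 169.1] [ 22  27  22  13 115] [ 0.5745 -0.2017  0.07  ]
scene wheel [185.8 198.3] [26 62 11  3 23] [ 0.6623 -0.1782  0.055 ]
[0.4603 0.173  0.055 ] [ 0.5085 -0.0113  0.05  ] [ 0.7367 -0.1815  0.05  ]
[array([ 0.6013, -0.2068,  0.05  ]), array([ 0.5778, -0.282 ,  0.05  ]), array([ 0.4199, -0.1869,  0.05  ]), array([ 0.4718, -0.1125,  0.05  ])]
```

View pics/crop.png

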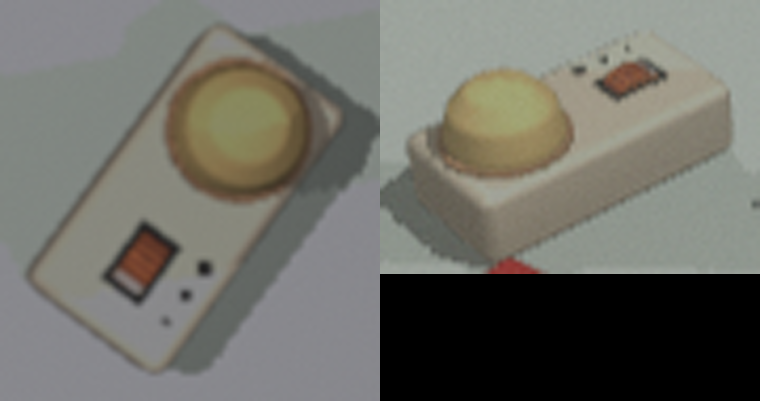

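The crop confirms it: cream housing, yellow dome, orange wheel with its white rib at the end away from the dome, so it's dim. Slot centre is at top (333.6,252).

Run:
```python
from h import *
from scipy.spatial.transform import Rotation as Ro
from scipy.optimize import least_squares
ct=np.load('top.npz');cs=np.load('scene.npz')
T=lambda L:np.array([(300+a/4.222,190+b/4.222) for a,b in L])
S=lambda L:np.array([(155+(a-380)/4.222,135+b/4.222) for a,b in L])
ft=T([(142,262),(217,22),(343,113),(155,373),(30,275)])
fs=S([(631,79)])
B=[(0,0,.05),(.135,.045,.045),(.135,-.045,.045),(-.045,-.045,.045),(-.045,.045,.045)]
def f(p):
    c,s=np.cos(p[2]),np.sin(p[2]);P=[(p[0]+c*x-s*y,p[1]+s*x+c*y,z) for x,y,z in B]
    return np.r_[(proj(ct,P)-ft).ravel(),(proj(cs,P[:1])-fs).ravel()]
r=least_squares(f,[.475,-.173,-.63]);print(r.x,r.fun.round(1))
from plant import arm
s=arm.read_state();p=np.array(s['eef_pos']);R=Ro.from_rotvec(s['tool_rot']).as_matrix();print(R.round(3))
a=r.x[2];d=np.array([np.cos(a),np.sin(a),0])
tgt=np.r_[r.x[:2],.13];print('tool shift',R.T@(tgt-p))
yt=np.arctan2(R[1,1],R[0,1]);print('twist (tool z)',-(a-yt))
```

```text
[ 0.47443142 -0.17189348 -0.64476876] [-0.7 -0.2 -0.4 -1.4  1.6  0.1  0.4  1.3 -1.8  0.6 -1.1  0.4]
[[ 0.921  0.389  0.   ]
 [ 0.389 -0.921  0.   ]
 [ 0.     0.    -1.   ]]
tool shift [ 0.37005277 -0.33200704  0.10930618]
twist (tool z) -0.5262464619961728
```

Emit:
{"fn": "step_arm", "kwargs": {
  "targets": [
    [0.031,-0.0277,0,0],
    [0.031,-0.0277,0,0],
    [0.031,-0.0277,0,0],
    [0.031,-0.0277,0,0],
    [0.031,-0.0277,0,0],
    [0.031,-0.0277,0,0],
    [0.031,-0.0277,0,0],
    [0.031,-0.0277,0,0],
    [0.031,-0.0277,0,0],
    [0.031,-0.0277,0,0],
    [0.031,-0.0277,0,0],
    [0.029,-0.0273,0,0],
    [0,0,0,-0.1052],
    [0,0,0,-0.1052],
    [0,0,0,-0.1052],
    [0,0,0,-0.1052],
    [0,0,0,-0.1052],
    [0,0,0,0],
    [0,0,0,0]
  ],
  "claw": -1
}}

```text
time: 2.4
eef_pos: [0.4744, -0.172, 0.2394]
tool_rot: [2.812, 1.399, 0.0]
wrist_force: [0.8, 0.9, 0.4]
opening: -0.001
finger_force: 0.0
```

```bash
cat > w.py <<'E'
import sys
from h import *
from scipy.spatial.transform import Rotation as Ro
from plant import arm,camera
def shot(name):
    s=arm.read_state();c=dict(camera('wrist'))
    A=np.eye(4);A[:3,:3]=Ro.from_rotvec(s['tool_rot']).as_matrix();A[:3,3]=s['eef_pos']
    c['world_to_cam']=np.linalg.inv(A@np.array(c['hand_eye']))
    np.savez(name+'.npz',**{k:np.array(c[k]) for k in('image','K','distortion','world_to_cam')})
    cv2.imwrite(f'pics/{name}.png',c['image']);return s,c
if __name__=='__main__':
    s,c=shot(sys.argv[1]);print({k:np.round(s[k],4) for k in('time','eef_pos','tool_rot','joints','wrist_force','opening')})
    P=[(.4744,-.1719,.057)];print(proj(c,P))
E
python3 w.py w1
```

```text
{'time': np.float64(2.4), 'eef_pos': array([ 0.4744, -0.172 ,  0.2394]), 'tool_rot': array([2.8124e+00, 1.3994e+00, 3.0000e-04]), 'joints': array([ 0.5838,  0.2144, -0.3702,  1.9138,  0.09  ,  1.029 , -0.4724]), 'wrist_force': array([0.7751, 0.8671, 0.386 ]), 'opening': np.float64(-0.0015)}
[[256.37008377 171.57788404]]
```

View pics/w1.png

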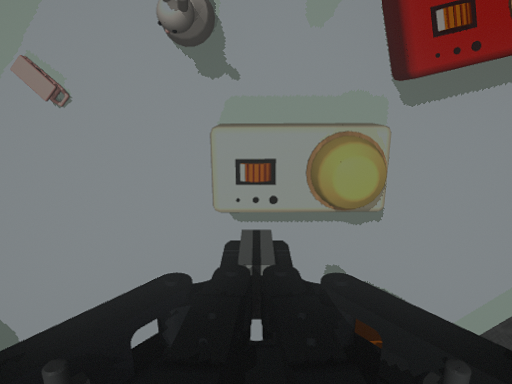

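The slot is at (236–276, 159–186), matching the predicted crown at (256,172). Its white rib is at the left end, and the dome is to the right along tool +y. Descending now.

Emit:
{"fn": "step_arm", "kwargs": {
  "targets": [
    [0,-0.004,0.033,0],
    [0,-0.004,0.033,0],
    [0,-0.004,0.033,0],
    [0,0,0.033,0],
    [0,0,0.024,0],
    [0,0,0.006,0],
    [0,0,0,0],
    [0,0,0,0]
  ]
}}

```text
time: 3.25
eef_pos: [0.4658, -0.1649, 0.0784]
tool_rot: [2.81, 1.402, 0.003]
wrist_force: [0.9, -0.2, -0.3]
opening: 0.001
finger_force: 0.0
```

Emit:
{"fn": "step_arm", "kwargs": {
  "targets": [
    [0,0,0.003,0],
    [0,0,0.003,0],
    [0,0,0.003,0],
    [0,0,0.002,0],
    [0,0,0.002,0],
    [0,0,0,0]
  ]
}}

```text
time: 3.85
eef_pos: [0.4648, -0.1647, 0.0642]
tool_rot: [-2.811, -1.403, 0.0]
wrist_force: [0.2, -0.8, 0.9]
opening: 0.001
finger_force: 0.7
```

Emit:
{"fn": "step_arm", "kwargs": {
  "targets": [
    [0,0,0.001,0],
    [0,0,0.001,0],
    [0,0,0,0]
  ]
}}

```text
time: 4.15
eef_pos: [0.4648, -0.1647, 0.0624]
tool_rot: [2.811, 1.403, 0.0]
wrist_force: [-1.0, -0.0, 2.8]
opening: -0.001
finger_force: 1.6
```

Emit:
{"fn": "step_arm", "kwargs": {
  "targets": [
    [0,0.002,0,0],
    [0,0.002,0,0],
    [0,0.002,0,0],
    [0,0.002,0,0],
    [0,0.002,0,0],
    [0,0.002,0,0]
  ]
}}

```text
time: 4.75
eef_pos: [0.4746, -0.1721, 0.0624]
tool_rot: [2.811, 1.403, 0.0]
wrist_force: [-1.2, -0.8, 4.9]
opening: -0.004
finger_force: 2.0
```

Emit:
{"fn": "step_arm", "kwargs": {
  "targets": [
    [0,0.002,0,0],
    [0,0.002,0,0],
    [0,0.002,0,0],
    [0,0.002,0,0],
    [0,0.002,0,0],
    [0,0.002,0,0],
    [0,0,0,0]
  ]
}}

```text
time: 5.45
eef_pos: [0.4845, -0.1795, 0.0623]
tool_rot: [2.81, 1.402, 0.001]
wrist_force: [1.6, -0.8, 3.3]
opening: 0.0
finger_force: 1.4
```

Emit:
{"fn": "step_arm", "kwargs": {
  "targets": [
    [0,0,-0.01,0],
    [0,0,-0.03,0],
    [0,-0.01,-0.03,0],
    [0,-0.014,-0.03,0],
    [0,0,-0.02,0],
    [0,0,0,0]
  ]
}}

```text
time: 6.05
eef_pos: [0.466, -0.1647, 0.1854]
tool_rot: [2.807, 1.401, 0.006]
wrist_force: [-0.0, 0.7, -0.6]
opening: -0.006
finger_force: 0.0
```

Run:
```python
from w import *
s,c=shot('w2')
u,v=proj(c,[(.4744,-.1719,.055)])[0];print(s['time'],s['eef_pos'],s['wrist_force'],u,v)
x,y=int(u)-60,int(v)-45
cv2.imwrite('pics/w2c.png',cv2.resize(c['image'][max(y,0):y+90,x:x+120],None,fx=5,fy=5,interpolation=cv2.INTER_CUBIC))
```

```text
6.05 [ 0.46601442 -0.16470571  0.18538562] [-0.03828769  0.65249366 -0.58051393] 269.08204969121874 185.49434091490863
```

View pics/w2c.png

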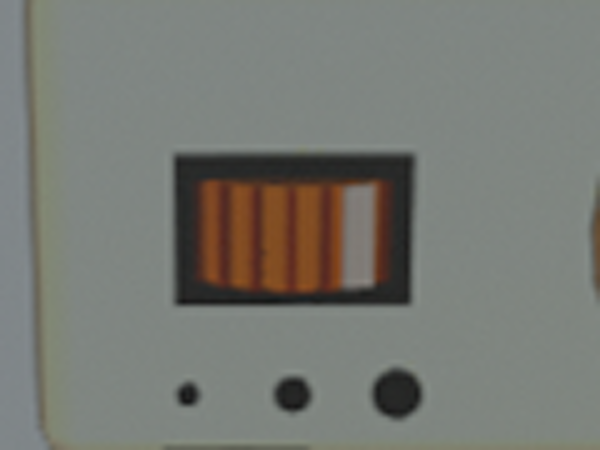

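The rib moved to the dome side (x≈360 in the crop) but isn't at the stop yet: about 1.1 rad. Second stroke.

Emit:
{"fn": "step_arm", "kwargs": {
  "targets": [
    [0,0.003,0.04,0],
    [0,0.002,0.04,0],
    [0,0,0.025,0],
    [0,0,0.008,0],
    [0,0,0.003,0],
    [0,0,0.002,0],
    [0,0,0.0025,0],
    [0,0,0,0],
    [0,0,0,0]
  ]
}}

```text
time: 7.0
eef_pos: [0.4695, -0.1683, 0.0628]
tool_rot: [2.81, 1.402, 0.002]
wrist_force: [-1.4, -1.3, 2.8]
opening: 0.0
finger_force: 1.7
```

Emit:
{"fn": "step_arm", "kwargs": {
  "targets": [
    [0,0.002,0,0],
    [0,0.002,0,0],
    [0,0.002,0,0],
    [0,0.002,0,0],
    [0,0.002,0,0],
    [0,0,0,0]
  ]
}}

```text
time: 7.6
eef_pos: [0.4772, -0.1737, 0.0618]
tool_rot: [2.811, 1.403, 0.001]
wrist_force: [-2.1, 2.3, 4.6]
opening: 0.004
finger_force: 2.3
```

Emit:
{"fn": "step_arm", "kwargs": {
  "targets": [
    [0,0.002,0,0],
    [0,0.002,0,0],
    [0,0.002,0,0],
    [0,0.002,0,0],
    [0,0,0,0]
  ]
}}

```text
time: 8.1
eef_pos: [0.4842, -0.1793, 0.062]
tool_rot: [2.81, 1.402, 0.002]
wrist_force: [0.2, -0.3, 2.3]
opening: -0.002
finger_force: 1.5
```

Emit:
{"fn": "step_arm", "kwargs": {
  "targets": [
    [0,0,-0.01,0],
    [0,0,-0.03,0],
    [0,-0.01,-0.03,0],
    [0,-0.013,-0.03,0],
    [0,0,-0.02,0],
    [0,0,0,0],
    [0,0,0,0]
  ]
}}

```text
time: 8.8
eef_pos: [0.4648, -0.165, 0.1822]
tool_rot: [2.81, 1.402, 0.001]
wrist_force: [0.3, 0.6, -0.3]
opening: -0.002
finger_force: 0.0
```

Run:
```python
from w import *
s,c=shot('w3')
u,v=proj(c,[(.4744,-.1719,.055)])[0];print(s['time'],s['eef_pos'],s['wrist_force'],u,v)
x,y=int(u)-60,int(v)-45
cv2.imwrite('pics/w3c.png',cv2.resize(c['image'][max(y,0):y+90,x:x+120],None,fx=5,fy=5,interpolation=cv2.INTER_CUBIC))
```

```text
8.8 [ 0.46476787 -0.16502193  0.18215033] [ 0.2732453   0.62756151 -0.32832519] 270.94022302200415 185.03753947867236
```

View pics/w3c.png

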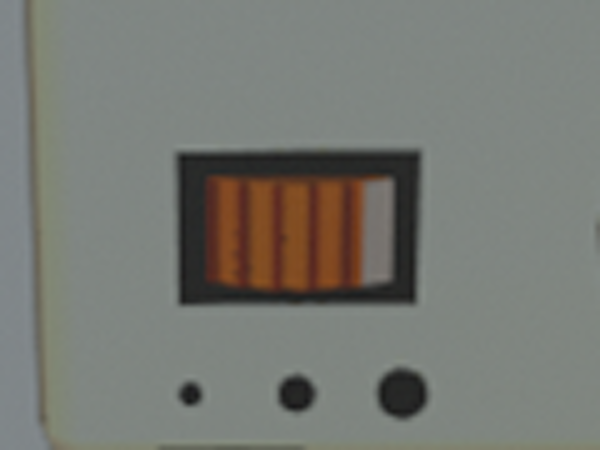

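The rib is now at the dome end, and a backward lateral force of about 3 N showed mid-stroke, so this looks like the stop. One more stroke to be sure: the rib shouldn't move further.

Emit:
{"fn": "step_arm", "kwargs": {
  "targets": [
    [0,0.002,0.04,0],
    [0,0.002,0.04,0],
    [0,0,0.023,0],
    [0,0,0.007,0],
    [0,0,0.003,0],
    [0,0,0.002,0],
    [0,0,0.003,0],
    [0,0,0,0],
    [0,0,0,0]
  ]
}}

```text
time: 9.75
eef_pos: [0.4689, -0.1673, 0.0647]
tool_rot: [2.809, 1.402, 0.003]
wrist_force: [0.7, 0.5, 1.7]
opening: -0.003
finger_force: 0.7
```

Emit:
{"fn": "step_arm", "kwargs": {
  "targets": [
    [0,0.002,0,0],
    [0,0.002,0,0],
    [0,0.002,0,0],
    [0,0.002,0,0],
    [0,0.002,0,0],
    [0,0.002,0,0]
  ]
}}

```text
time: 10.35
eef_pos: [0.4775, -0.1744, 0.0637]
tool_rot: [-2.811, -1.403, 0.001]
wrist_force: [-2.2, 1.1, 2.8]
opening: 0.002
finger_force: 1.2
```

Emit:
{"fn": "step_arm", "kwargs": {
  "targets": [
    [0,0.002,0,0],
    [0,0.002,0,0],
    [0,0.002,0,0],
    [0,0.002,0,0],
    [0,0,0,0]
  ]
}}

```text
time: 10.85
eef_pos: [0.4847, -0.1797, 0.0639]
tool_rot: [2.81, 1.402, 0.002]
wrist_force: [1.2, 0.3, 1.2]
opening: 0.001
finger_force: 0.4
```

Emit:
{"fn": "step_arm", "kwargs": {
  "targets": [
    [0,0,-0.01,0],
    [0,0,-0.03,0],
    [0,-0.01,-0.03,0],
    [0,-0.013,-0.03,0],
    [0,0,-0.02,0],
    [0,0,0,0],
    [0,0,0,0]
  ]
}}

```text
time: 11.55
eef_pos: [0.4656, -0.1655, 0.1843]
tool_rot: [2.81, 1.402, 0.001]
wrist_force: [-0.6, 0.2, 0.1]
opening: -0.001
finger_force: 0.0
```

Run:
```python
from w import *
s,c=shot('w4')
print(s['time'],s['eef_pos'],s['wrist_force'])
def off(name):
    c=np.load(name+'.npz');u,v=proj(c,[(.4744,-.1719,.055)])[0];v=int(round(v))
    h=cv2.cvtColor(c['image'],cv2.COLOR_BGR2HSV)[v-6:v+6].astype(int);g=c['image'][v-6:v+6].mean((0,2));x0=int(u)-30
    sat=h[:,:,1].mean(0);seg=slice(x0,x0+60)
    dark=np.nonzero(g[seg]<50)[0];white=[i for i in range(dark[0],dark[-1]) if g[seg][i]>90 and sat[seg][i]<80]
    w=dark[-1]-dark[0];return (np.mean(white)-(dark[0]+dark[-1])/2)/w,dark[[0,-1]],white
for n in('w2','w3','w4'):print(n,off(n))
u,v=proj(c,[(.4744,-.1719,.055)])[0]
x,y=int(u)-60,int(v)-45
cv2.imwrite('pics/w4c.png',cv2.resize(c['image'][max(y,0):y+90,x:x+120],None,fx=5,fy=5,interpolation=cv2.INTER_CUBIC))
```

```text
11.55 [ 0.46557086 -0.16547371  0.18427492] [-0.60170245  0.22829725  0.05877785]
w2 (np.float64(0.28888888888888886), array([ 6, 51]), [39, 40, 41, 42, 43, 44])
w3 (np.float64(0.34782608695652173), array([ 6, 52]), [43, 44, 45, 46, 47])
w4 (np.float64(0.34782608695652173), array([ 6, 52]), [43, 44, 45, 46, 47])
```

View pics/w4c.png

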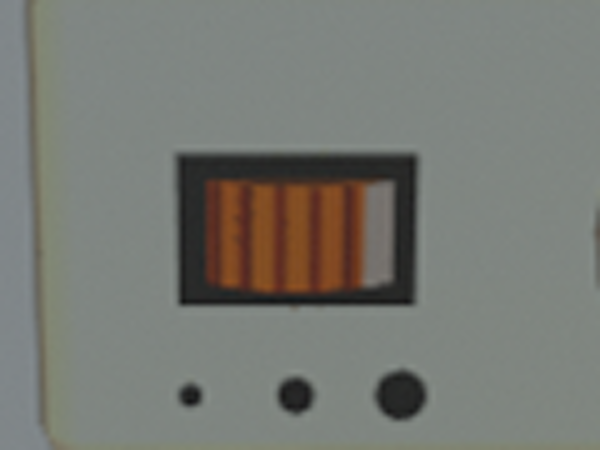

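The rib stayed where it was (0.348 of the slot width in both pictures), so the wheel is at its bright stop and the tool is clear. Handing in.

```bash
python3 -c "
from plant import arm
print(arm.close_job())"
```

```text
the job is handed in; nothing more can be done
None
```

I rolled the night light's orange thumbwheel towards the dome to its bright stop (a third stroke moved it no further) and handed the job in at about 11.6 s, with the arm clear and never near the sound machine or rabbit.

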